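# Work a thread tap into a boss with a tap wrench

## Robot

A 7-joint arm with a two-finger parallel gripper is mounted at the origin on the work surface. World frame = base frame: x ahead of the robot, y to its left, z up, the work surface at z = 0. Lengths are in m, angles in rad, forces in N, time in s.
With the tool pointing down it reaches from about 0.4 to 0.875 m from the base axis. Payload 19.3 kg.
Tool frame: the origin (TCP) lies at the very end of the fingers, on their centre line; the grasp point (between the pads) lies 19 mm behind it; z points along the fingers, y is the direction in which the jaws open and shut (so a half turn about z gives the same grasp; the last joint's range is limited). The gripper opens to 85 mm and grips with 20 to 120 N. Pads are 22 mm wide; open, the fingers measure 114 mm over their backs; the gripper's body (76 mm by 85 mm) begins 54 mm behind the grasp point. The pads swing forward as they close: fully open they stand 13 mm farther back than shut.
Start: joints at [-1.213, 0.521, -0.036, 1.599, 0.021, 1.021, -0.113], TCP at [0.259, 0.569, 0.231] pointing down, gripper open.
Joint ranges: [-2.91, 2.91], [-0.3, 2.13], [-1.5, 1.42], [0.17, 2.43], [-1.26, 4.41], [0.16, 1.93], [-2.52, 2.52]. Speed limits (rad/s): [1.89, 1.89, 2.39, 2.39, 3.01, 3.01, 3.01].

## Interface

Orientations are given as [roll, pitch, yaw] about the fixed x, y, z axes, in that order (R = Rz(yaw) Ry(pitch) Rx(roll)).
In Python, from workcell import bot gives the robot as it stands. The module is installed in compiled form; this text tells all that it offers.
- The arm moves only by the shell command python3 -m inch 'ROWS' [FORCE]. ROWS is JSON, a list of rows, each an object of numbers: "dx", "dy", "dz": the shift along the tool's x, y, z in mm; "rx", "ry", "rz": the turn, a rotation vector about the tool's x, y, z in rad; "hand": the closure, from -1 (fully open) to 1 (shut), so that 0 is half open. In form: [{"dx": .., "dy": .., "dz": .., "rx": .., "ry": .., "rz": .., "hand": ..}, ...]. A call has 1 to 10 rows; each row shifts and turns the commanded pose from where the row before left it, along the tool's axes as they then stand; what a row does not reach is not made up. A row lasts 1/10 s, in which the tool goes at most 50 mm and 8.59 degrees, less where a joint would pass 70% of its speed; a pose out of reach is approached as far as the arm can. A call with a gripper value outside its range is refused whole. The fingers move at their own pace and stop on an object; FORCE is the grip in N (left out, the last holds). Time passes only in rows, so rows that do not move let the fingers close. It gives the time, the measured TCP pose, the force and the opening at its end, in the units of the state.
- bot.observe(): the state, without advancing time (a new reading comes with each control period).
- bot.grab_frame(name): name is "scene" or "side" or "wrist"; returns (picture, depth): 420x560x3 uint8, red, green, blue; 420x560 float32, m along the optical axis (not along the pixel's ray), 0 where there is no reading.
- bot.get_calibration(name): a dict with "vertical_fov" (degrees; the focal length in pixels is half the picture's height over the tangent of half this angle, whatever the lens; pixels are square), "cx", "cy" (the principal point, pixels), "k1" (the pictures are not rectified: a ray, as slopes to the right and down, at radius r is drawn at 1 + k1 r^2 times it, then the intrinsics apply), "origin" and "orientation" of the camera in the world. Camera axes: x right, y down, z forward; pixel columns grow to the right and rows downward; lengths in m; the calibration is good to about 2 mm. A picture is of the moment at which its call begins: read the wrist's pose just before it. get_calibration takes no time and is no camera call; for the wrist camera it gives the pose at the moment of the call.
- bot.job_done(): hands the job in, once; it reports no verdict.
Trained networks look in the newest picture that a camera, given by its name, has taken for a name from the list of things; names that differ only in an ending like _2 or _b are one class to them, and where a whole thing is asked for, a point or a joint stands for the part that bears it (a point fixed in the world has none). Each returns a list of dicts, best first, with "score" (0 to 1); they miss things now and then, are a little off and sometimes report something else, mostly with a low value. They report only what shows in the picture. A call takes as long as a camera call. They do not tell look-alikes from the thing itself.
- bot.trace(camera, target): "region" (420x560 bool, what is visible of it) and "box" ([left, top, right, bottom] in pixels, round what is visible of it).
- bot.tip_of(camera, target): "centre" ([row, column] in pixels: a listed point, or the origin of a listed thing).
The state is a dict: "clock": time; "qpos": joint angles; "qd": joint speeds; "joint_efforts": joint torques, N m; "position": TCP position; "tool_rot": TCP orientation; "force": force on the tool from outside, world axes, zero at the start; "moment": the same for the moment, N m; "grip_width": finger opening in m.
Only numpy, scipy, OpenCV 4.12 (cv2) and the standard library are available. Lean on these libraries where they do the work, as an engineer would, in place of code of your own. Each camera call takes 0.05 s, during which the arm holds its last target.

## Task

Pick up the tap wrench, set it squarely over the tap that is started in the boss so that it sits fully home, and let go of it. Then take hold again and work the tap deeper, clockwise being forward seen from above: half a turn forward and a quarter back, then once more half a turn forward and a quarter back, so that it ends half a turn deeper than it began; regrasp as often as you need, keep the wrench home on the tap and leave it there, released. Leave the oil bottle, the tube offcut and the bar offcut where they are.

Things in the scene. Friction and masses are not known exactly. Their poses are not given: they have to be found in the camera images.
- work: Steel plate 130 x 100 x 16 mm fixed to the bench by two yellow straps (tops 26 mm high, studs to 38 mm), with a round boss in its middle, 44 mm across, its top 46 mm above the bench; the tap stands upright in the boss. Origin: centre of the underside, on the tap's axis; z up.
- tap_seat (a point): On the tap's axis, top of the brass-coloured tap's collar (26 mm across), 72 mm above the bench; the wrench's underside rests here. Above it: square drive 16 mm across flats, 14 mm high, then a four-sided taper 8 mm high (16 to 8 mm wide). z up; x and y are square to the drive's flats and turn with the tap. Any of the four quarter-turn fits is right.
- tap (a joint): How far the tap has been screwed in, rad: 0 at the start, growing as it turns clockwise seen from above; one full turn (6.28) sinks it 3 mm. It stays where it is left. Turning it takes about 0.3 N m, even friction both ways. Its stops are at -1.2 and 8.
- wrench_hub (a point): Centre of the loose tap wrench's square hub, its pale bare-metal top: 26 x 26 mm across flats, 38 mm high (30 to 68 mm above the wrench's underside), centre 49 mm above the underside. Grip it from above across either pair of flats. x runs along the arms towards the red sleeve, y across, z up; at the start the wrench stands upright on the bench.
- wrench_socket (a point): Centre of the wrench's underside: mouth of the square socket, 18 mm across flats, 26 mm deep, 3 mm chamfer, flats square to x and y (axes as the hub). On the tap it has 2 mm of slack, so the wrench swings 8 degrees either way from centred before the tap follows (15 degrees lost at each reversal). Home when it lies on tap_seat.
- wrench: The whole wrench, about 0.3 to 0.5 kg: dark socket block 34 x 34 x 30 mm, hub on top, two level arms reaching 90 mm each side of the axis along +x (red sleeve) and -x (dark sleeve), centred 15 mm above the underside and up to 14 mm thick. Origin: centre of the underside, axes as the hub.
- oiler_mid (a point): Bystander: closed yellow oil bottle with a red cap, 56 mm across and 130 mm high, standing loose; its centre.
- tube_mid (a point): Bystander: short aluminium tube offcut, 40 mm across and 50 mm high, standing loose; its centre.
- bar_mid (a point): Bystander: steel bar offcut 70 x 30 x 25 mm, lying loose; its centre.
There are look-alikes about, which are no part of the job. What is meant by the wrench is not blue, brown or green, and is the larger of those in its own colour.

How it is judged:
On the way, in this order (a step that is already met when the one before it is completed fails the run):
1. the wrench sits home on the tap, upright (within 5 mm of its seat and 5 degrees), and the fingers have let go of it; the tap is still within 30 degrees of its start (distance between wrench_socket and tap_seat below 0.005 m and angle between wrench_socket's own z axis and vertical below 0.09 rad and contact force between the fingers and wrench below 0.5 N and value of joint tap between -0.524 and 0.524 rad), for 0.2 s.
2. tap forward to half a turn (within 30 degrees), the wrench on it (value of joint tap between 2.618 and 3.665 rad and distance between wrench_socket and tap_seat below 0.008 m and angle between wrench_socket's own z axis and vertical below 0.12 rad), for 0.1 s.
3. tap back by a quarter, to a quarter turn (within 30 degrees), the wrench on it (value of joint tap between 1.047 and 2.094 rad and distance between wrench_socket and tap_seat below 0.008 m and angle between wrench_socket's own z axis and vertical below 0.12 rad), for 0.1 s.
4. tap forward by half, to three quarters of a turn (within 30 degrees), the wrench on it (value of joint tap between 4.189 and 5.236 rad and distance between wrench_socket and tap_seat below 0.008 m and angle between wrench_socket's own z axis and vertical below 0.12 rad), for 0.1 s.
5. tap back by a quarter, to half a turn (within 30 degrees), the wrench on it (all of step 2), for 0.1 s.
At the end, for the whole second after the job is handed in: The tap stands half a turn (within 30 degrees) deeper than at the start; the wrench sits on it within 5 mm of its seat, upright within 5 degrees, at rest and released; the oil bottle, tube and bar offcuts are within 30 mm of where they started (value of joint tap between 2.618 and 3.665 rad and distance between wrench_socket and tap_seat below 0.005 m and angle between wrench_socket's own z axis and vertical below 0.09 rad and contact force between the fingers and wrench below 0.5 N and linear speed of wrench below 0.03 m/s and distance of each of oiler_mid, tube_mid, bar_mid from where it was at the start of the episode below 0.03 m); the robot touches nothing.
It fails at once if the tap is unscrewed more than 40 degrees from its start (value of joint tap below -0.7 rad).
It fails at once if the tap is driven deeper than seven eighths of a turn from its start (value of joint tap above 5.5 rad).
It fails at once if the oil bottle is moved more than 30 mm (distance of oiler_mid from where it was at the start of the episode above 0.03 m).
It fails at once if the tube offcut is moved more than 30 mm (distance of tube_mid from where it was at the start of the episode above 0.03 m).
It fails at once if the bar offcut is moved more than 30 mm (distance of bar_mid from where it was at the start of the episode above 0.03 m).
It also fails if it takes over 72 s, if anything falls off the work surface, if the arm or the gripper's body presses on something with over 40 N, if the wrist force passes 120 N, or if a joint passes its speed limit or range.

## Working session

There is one attempt and no reset: what is moved stays moved. The work goes in short steps, Python scripts to look and compute and a shell command to move; the robot and the scene stay as the last step left them, time stands still between calls to the robot, and variables do not carry over. Pictures are saved under pics/ and viewed, and the job is handed in when it is done.

```bash
mkdir -p pics; ls
python3 - <<'E'
from workcell import bot
import cv2,numpy as np
s=bot.observe()
print({k:np.round(v,3).tolist() for k,v in s.items()})
for n in ("scene","side","wrist"):
    p,d=bot.grab_frame(n); cv2.imwrite(f"pics/{n}0.png",p[:,:,::-1]); np.save(f"pics/{n}0d.npy",d)
    print(n,bot.get_calibration(n))
    for t in ("wrench_hub","tap_seat","wrench_socket","oiler_mid","tube_mid","bar_mid"):
        try: print(t,[(np.round(x["centre"],1).tolist(),round(x["score"],2)) for x in bot.tip_of(n,t)])
        except Exception as e: print(t,e)
E
```

```text
pics
{'clock': 0.0, 'qpos': [-1.213, 0.522, -0.036, 1.6, 0.021, 1.021, -0.113], 'qd': [-0.001, -0.001, -0.001, 0.0, -0.0, 0.0, 0.0], 'joint_efforts': [0.0, -92.712, 1.981, -36.993, 0.018, 0.008, -0.0], 'position': [0.259, 0.568, 0.231], 'tool_rot': [-3.14, 0.0, 2.714], 'force': [-0.815, -0.436, 0.056], 'moment': [0.004, -0.003, -0.023], 'grip_width': 0.086}
scene {'vertical_fov': 53.95304728785664, 'cx': 276.00596384231187, 'cy': 211.97740217328365, 'k1': -0.1233845603939189, 'origin': array([ 0.97859391, -0.12665219,  0.834604  ]), 'orientation': array([-2.63179056, -0.00991474,  1.07596747])}
wrench_hub [([262.7, 348.7], 0.94), ([130.4, 309.6], 0.88), ([248.1, 253.0], 0.83), ([344.4, 176.6], 0.69), ([192.0, 294.3], 0.56)]
tap_seat [([222.4, 154.0], 0.7)]
wrench_socket [([139.2, 304.5], 0.94), ([344.7, 185.8], 0.91), ([206.5, 290.9], 0.73), ([269.8, 349.8], 0.6)]
oiler_mid [([296.7, 287.1], 0.64)]
tube_mid [([177.3, 208.0], 0.62), ([207.8, 294.3], 0.51)]
bar_mid [([202.5, 398.7], 0.75), ([223.2, 153.5], 0.48)]
side {'vertical_fov': 51.298019410361626, 'cx': 270.8793845734019, 'cy': 
[... 195 characters left out ...]
 0.97), ([228.6, 306.2], 0.88), ([261.1, 446.0], 0.87), ([208.0, 237.3], 0.68), ([317.0, 328.5], 0.37)]
tap_seat [([317.1, 327.6], 0.89)]
wrench_socket [([226.5, 133.6], 0.93), ([179.4, 297.3], 0.9), ([242.3, 309.4], 0.89), ([280.1, 432.8], 0.85), ([224.0, 236.2], 0.73)]
oiler_mid [([186.8, 359.1], 0.63)]
tube_mid [([304.7, 215.2], 0.84)]
bar_mid [([151.2, 219.8], 0.87)]
wrist {'vertical_fov': 69.87607212133007, 'cx': 278.6323624764159, 'cy': 212.83966391586193, 'k1': -0.05228735377753363, 'origin': array([0.18672953, 0.60341269, 0.37414338]), 'orientation': array([2.82639779e+00, 1.02201247e-03, 1.14370924e+00])}
wrench_hub []
tap_seat []
wrench_socket []
oiler_mid []
tube_mid []
bar_mid []
```

View pics/scene0.png

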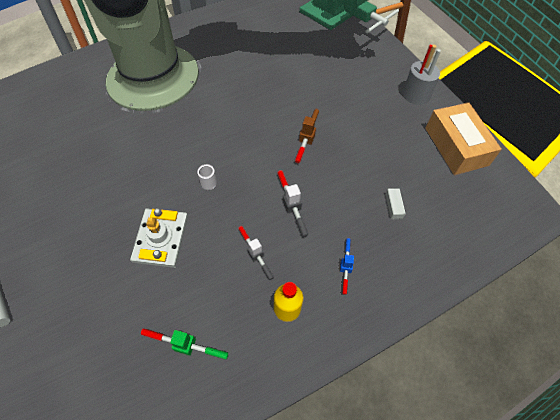

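View pics/side0.png

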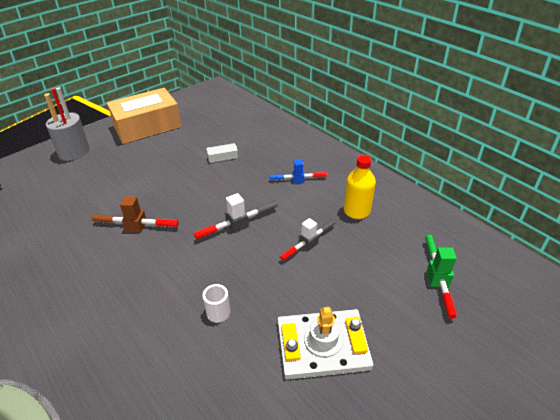

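The scene view shows the target wrench (larger white/grey one) at row 192, col 294. The smaller look-alike is at (248,253), and the tap in the boss is at (222,154). In the side view the target is at (208,237) and the tap at (317,328). I'll measure them with depth next.

```bash
cat > h.py <<'E'
import numpy as np,cv2
from scipy.spatial.transform import Rotation as R
from workcell import bot
def cloud(cal,d,pix=None):
    f=210/np.tan(np.radians(cal["vertical_fov"]/2))
    K=np.array([[f,0,cal["cx"]],[0,f,cal["cy"]],[0,0,1]])
    v,u=np.mgrid[0:420,0:560].astype(float)
    if pix is not None: v,u=[np.array([x],float) for x in pix]
    p=cv2.undistortPoints(np.stack([u.ravel(),v.ravel()],1)[:,None],K,np.array([cal["k1"],0,0,0.]))[:,0]
    rays=np.c_[p,np.ones(len(p))]
    M=R.from_euler('xyz',cal["orientation"]).as_matrix()
    if d is None: return rays@M.T
    return (rays*d.reshape(-1,1))@M.T+cal["origin"]
def at_z(cal,row,col,z):
    r=cloud(cal,None,(row,col))[0]; o=cal["origin"]; return o+r*(z-o[2])/r[2]
def rect(P):
    (c,s,a)=cv2.minAreaRect((P[:,:2]*1000).astype(np.float32)); return np.round(c,1),np.round(s,1),round(a,1)
E
python3 - <<'E'
from h import *
for n,ph,pt in (("scene",(192,294),(222,154)),("side",(208,237),(317,328))):
    cal=bot.get_calibration(n); d=np.load(f"pics/{n}0d.npy"); C=cloud(cal,d).reshape(420,560,3)
    print(n,"hub",at_z(cal,*ph,.049),"tap",at_z(cal,*pt,.072))
    H=at_z(cal,*ph,.06); T=at_z(cal,*pt,.072); P=C[d>0]
    B=C[...,2][d>0]
    for c0,lo,hi,r,l in ((H,.063,.075,.04,"hubtop"),(H,.035,.063,.04,"hubside"),(H,.008,.026,.11,"arms"),(T,.088,.1,.03,"taptop"),(T,.074,.085,.03,"drive"),(T,.066,.074,.03,"collar"),(T,.042,.049,.05,"boss"),(T,.012,.019,.1,"plate")):
        m=(P[:,2]>lo)&(P[:,2]<hi)&(np.hypot(*(P[:,:2]-c0[:2]).T)<r); Q=P[m]
        if len(Q)>5: print(l,len(Q),Q.mean(0).round(4),rect(Q),"zmax",Q[:,2].max().round(4),np.median(Q[:,2]).round(4))
    for t in ("oiler_mid","tube_mid","bar_mid"): pass
E
python3 - <<'E'
import cv2
for n,(r,c),(r2,c2) in (("scene",(192,294),(222,154)),("side",(208,237),(330,325))):
    i=cv2.imread(f"pics/{n}0.png")
    a=[cv2.resize(i[y-45:y+45,x-45:x+45],(400,400),interpolation=cv2.INTER_NEAREST) for y,x in((r,c),(r2,c2))]
    cv2.imwrite(f"pics/{n}crop.png",cv2.hconcat(a))
E
```

```text
scene hub [0.56949971 0.14884901 0.049     ] tap [ 0.50747084 -0.15575712  0.072     ]
hubtop 118 [0.573  0.1426 0.0674] (array([571.9, 142.9]), array([23.4, 27.3]), 80.0) zmax 0.071 0.0675
hubside 93 [0.5799 0.1383 0.0497] (array([577.2, 136.4]), array([33.3, 17.3]), 35.0) zmax 0.0629 0.0494
arms 299 [0.5876 0.1382 0.0187] (array([573.4, 141.7]), array([ 32.5, 177.6]), 86.7) zmax 0.0257 0.0193
taptop 42 [ 0.5105 -0.1598  0.0916] (array([ 509.4, -160.9]), array([16.7, 11.8]), 68.8) zmax 0.0958 0.0918
drive 32 [ 0.5145 -0.1609  0.08  ] (array([ 514.7, -159.7]), array([12.4, 22.1]), 4.9) zmax 0.0847 0.0806
collar 46 [ 0.5157 -0.1593  0.0714] (array([ 514. , -159.4]), array([15.2, 25.1]), 6.4) zmax 0.0738 0.0716
boss 189 [ 0.5157 -0.1593  0.0454] (array([ 512.6, -159.7]), array([37.1, 43.7]), 1.1) zmax 0.049 0.0453
plate 1228 [ 0.5185 -0.1605  0.0155] (array([ 509.8, -160.7]), array([101.1, 131. ]), 55.4) zmax 0.019 0.0155
side hub [0.5741455  0.14187785 0.049     ] tap [ 0.51465016 -0.15662367  0.072     ]
hubtop 170 [0.5714 0.1445 0.0694] (array([572.7, 146.5]), array([27.1, 26.1]), 80.7) zmax 0.0729 0.0701
hubside 182 [0.5681 0.1389 0.0492] (array([566.2, 141.6]), array([18.9, 35.1]), 37.4) zmax 0.0629 0.0496
arms 562 [0.5679 0.1426 0.0199] (array([573. , 145.7]), array([ 36.7, 177.3]), 71.5) zmax 0.026 0.021
taptop 103 [ 0.5071 -0.1581  0.0923] (array([ 508.3, -157.4]), array([14.7, 16.1]), 50.7) zmax 0.0978 0.0926
drive 83 [ 0.5053 -0.162   0.078 ] (array([ 506.9, -161. ]), array([14.4, 21.1]), 42.5) zmax 0.0849 0.077
collar 67 [ 0.504  -0.1591  0.0725] (array([ 507.1, -158.7]), array([18.7, 24.8]), 38.0) zmax 0.074 0.0728
boss 398 [ 0.5038 -0.1621  0.0471] (array([ 518.7, -168.4]), array([40.3, 72.3]), 49.5) zmax 0.049 0.0474
plate 2413 [ 0.4989 -0.1655  0.0172] (array([ 508.8, -157.2]), array([101.6, 131.6]), 54.7) zmax 0.019 0.0174
```

View pics/scenecrop.png

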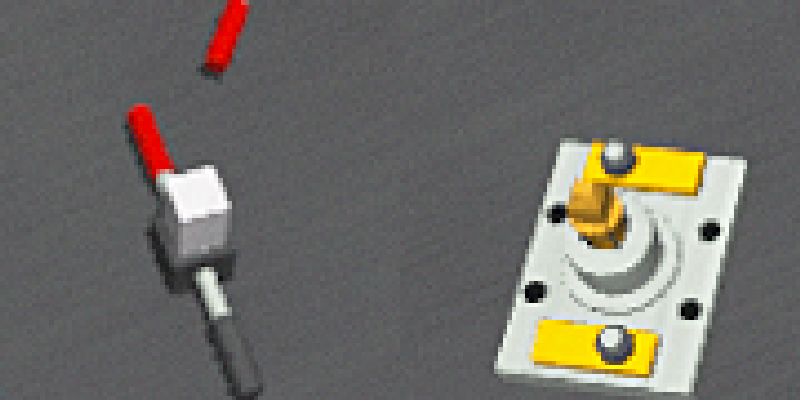

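View pics/sidecrop.png

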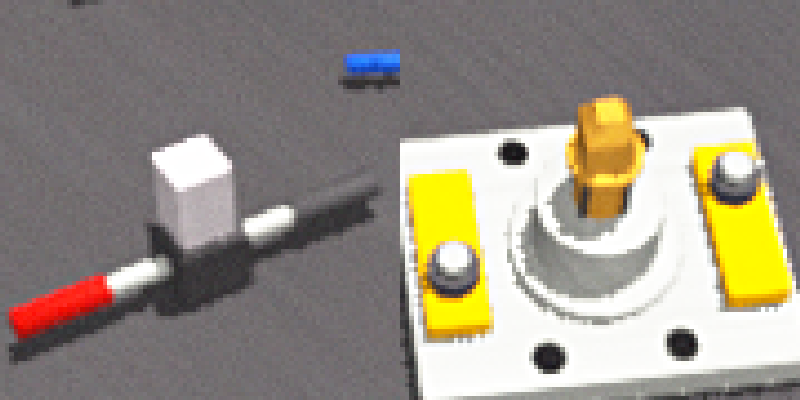

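Run:
```python
from h import *
H=np.array([.572,.1445])
for n in ("scene","side"):
    cal=bot.get_calibration(n); d=np.load(f"pics/{n}0d.npy"); C=cloud(cal,d)
    im=cv2.imread(f"pics/{n}0.png").reshape(-1,3).astype(int)
    near=(np.hypot(*(C[:,:2]-H).T)<.1)&(C[:,2]>.008)&(C[:,2]<.03)&(d.ravel()>0)
    red=near&(im[:,2]>150)&(im[:,1]<60)
    Q=C[red]; print(n,len(Q),Q.mean(0),"red dir",np.degrees(np.arctan2(*(Q.mean(0)[:2]-H)[::-1])))
    A=C[near&(np.hypot(*(C[:,:2]-H).T)>.035)]
    l=cv2.fitLine(A[:,:2].astype(np.float32),cv2.DIST_HUBER,0,1e-5,1e-5).ravel(); print("line",np.degrees(np.arctan2(l[1],l[0])))
    for t,p,z in (("oil",(296,287) if n=="scene" else (187,359),.065),("tube",(177,208)if n=="scene" else (304.7,215.2),.025),("bar",(202,399)if n=="scene" else (151,220),.012)): print(t,at_z(cal,*p,z).round(3))
```

```text
scene 66 [0.50668721 0.15362888 0.01899431] red dir 172.04321907580527
line -10.18378
oil [0.777 0.015 0.065]
tube [ 0.425 -0.002  0.025]
bar [0.69  0.367 0.012]
side 141 [0.50486659 0.1553592  0.02140133] red dir 170.81167889880646
line -9.333046
oil [0.78  0.017 0.065]
tube [ 0.421 -0.     0.025]
bar [0.692 0.372 0.012]
```

```bash
python3 -m inch '[{"rz":-0.13},{"rz":-0.128},{"dx":-20,"dy":-19},{"dx":-32,"dy":-30},{"dx":-32,"dy":-30},{"dx":-32,"dy":-30},{"dx":-32,"dy":-30},{"dx":-32,"dy":-30},{"dx":-32,"dy":-30},{"dx":-32,"dy":-30}]' 60; python3 -c "
from workcell import bot
s=bot.observe();print(s['qpos'],s['position'],s['tool_rot'])"
```

```text
[-1.21320915  0.52143085 -0.03631678  1.59950787  0.02121434  1.02113822
 -0.1127907 ] [0.25929389 0.56864496 0.23126854] [-3.14149420e+00  1.20508821e-05  2.71379403e+00]schema error: expected keys dx, dy, dz, rx, ry, rz, hand
```

```bash
python3 -m inch '[{"dx":0,"dy":0,"dz":0,"rx":0,"ry":0,"rz":-0.13,"hand":-1},{"dx":0,"dy":0,"dz":0,"rx":0,"ry":0,"rz":-0.128,"hand":-1},{"dx":-20,"dy":-19,"dz":0,"rx":0,"ry":0,"rz":0,"hand":-1},{"dx":-32,"dy":-30,"dz":0,"rx":0,"ry":0,"rz":0,"hand":-1},{"dx":-32,"dy":-30,"dz":0,"rx":0,"ry":0,"rz":0,"hand":-1},{"dx":-32,"dy":-30,"dz":0,"rx":0,"ry":0,"rz":0,"hand":-1},{"dx":-32,"dy":-30,"dz":0,"rx":0,"ry":0,"rz":0,"hand":-1},{"dx":-32,"dy":-30,"dz":0,"rx":0,"ry":0,"rz":0,"hand":-1},{"dx":-32,"dy":-30,"dz":0,"rx":0,"ry":0,"rz":0,"hand":-1},{"dx":-32,"dy":-30,"dz":0,"rx":0,"ry":0,"rz":0,"hand":-1}]' 60; python3 -c "
from workcell import bot
s=bot.observe();print(s['qpos'],s['position'],s['tool_rot'])"
```

```text
clock: 2.05
position: [0.462, 0.3002, 0.2315]
tool_rot: [3.141, 0.0, 2.972]
force: [0.3, 0.3, -0.0]
grip_width: 0.0855
[-0.65644212  0.4034246  -0.03660174  1.7968834   0.01777599  0.94120869
  0.70050577] [0.46196778 0.30021705 0.23150827] [3.14129587e+00 2.57575243e-04 2.97187171e+00]
```

```bash
python3 -m inch '[{"dx":-30,"dy":-30,"dz":0,"rx":0,"ry":0,"rz":0,"hand":-1},{"dx":-30,"dy":-30,"dz":0,"rx":0,"ry":0,"rz":0,"hand":-1},{"dx":-30,"dy":-30,"dz":0,"rx":0,"ry":0,"rz":0,"hand":-1},{"dx":-30,"dy":-30,"dz":0,"rx":0,"ry":0,"rz":0,"hand":-1},{"dx":-15,"dy":-15,"dz":0,"rx":0,"ry":0,"rz":0,"hand":-1},{"dx":0,"dy":0,"dz":0,"rx":0,"ry":0,"rz":0,"hand":-1}]'
cat > look.py <<'E'
import sys
from h import *
name=sys.argv[1]
cal=bot.get_calibration("wrist"); p,d=bot.grab_frame("wrist"); s=bot.observe()
cv2.imwrite(f"pics/{name}.png",p[:,:,::-1]); np.savez(f"pics/{name}.npz",d=d,p=p,o=cal["origin"],r=cal["orientation"])
print(s["position"].round(4),s["tool_rot"].round(4),s["qpos"].round(3))
C=cloud(cal,d)[d.ravel()>0]
for a in sys.argv[2:]:
    x,y,r,lo,hi=map(float,a.split(","))
    Q=C[(np.hypot(C[:,0]-x,C[:,1]-y)<r)&(C[:,2]>lo)&(C[:,2]<hi)]
    if len(Q)>5: print(a,len(Q),Q.mean(0).round(4),rect(Q),"medz",np.median(Q[:,2]).round(4))
    else: print(a,"none",len(Q))
E
python3 look.py w1 .572,.1445,.03,.063,.075 .572,.1445,.1,.008,.027 .572,.1445,.04,.027,.034
```

```text
clock: 2.65
position: [0.5729, 0.1424, 0.2312]
tool_rot: [-3.141, 0.001, 2.967]
force: [0.1, 0.3, 0.3]
grip_width: 0.0853
[0.5718 0.1445 0.2311] [-3.1413  0.      2.9693] [-0.357  0.465  0.012  1.698 -0.006  0.979  1.056]
.572,.1445,.03,.063,.075 595 [0.5709 0.1465 0.068 ] (array([571.2, 146.5]), array([25.5, 25.3]), 80.0) medz 0.068
.572,.1445,.1,.008,.027 1200 [0.5606 0.1481 0.0201] (array([571.2, 144.7]), array([ 33.2, 178.8]), 74.1) medz 0.0203
.572,.1445,.04,.027,.034 239 [0.5641 0.1475 0.0301] (array([571.6, 146.2]), array([33.9, 33.7]), 80.3) medz 0.03
```

View pics/w1.png

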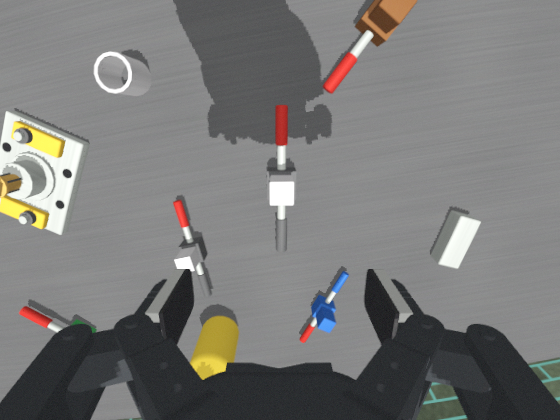

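The wrist view shows the target wrench upright at (188,282), square to the jaws and clear of the other objects. I'll descend.

```bash
python3 -m inch '[{"dx":0.8,"dy":1.8,"dz":20,"rx":0,"ry":0,"rz":0,"hand":-0.4},{"dx":0,"dy":0,"dz":40,"rx":0,"ry":0,"rz":0,"hand":-0.4},{"dx":0,"dy":0,"dz":40,"rx":0,"ry":0,"rz":0,"hand":-0.4},{"dx":0,"dy":0,"dz":40,"rx":0,"ry":0,"rz":0,"hand":-0.4},{"dx":0,"dy":0,"dz":25,"rx":0,"ry":0,"rz":0,"hand":-0.4},{"dx":0,"dy":0,"dz":15,"rx":0,"ry":0,"rz":0,"hand":-0.4},{"dx":0,"dy":0,"dz":14,"rx":0,"ry":0,"rz":0,"hand":-0.4},{"dx":0,"dy":0,"dz":0,"rx":0,"ry":0,"rz":0,"hand":-0.4},{"dx":0,"dy":0,"dz":0,"rx":0,"ry":0,"rz":0,"hand":-0.4}]'; python3 look.py w2
```

```text
clock: 3.6
position: [0.5712, 0.1481, 0.0381]
tool_rot: [3.141, 0.001, 2.972]
force: [0.5, -1.1, 0.6]
grip_width: 0.0602
[0.5714 0.1481 0.0384] [3.1409e+00 1.3000e-03 2.9718e+00] [-3.530e-01  7.280e-01 -1.000e-03  1.823e+00  1.000e-03  5.890e-01
  1.046e+00]
```

View pics/w2.png

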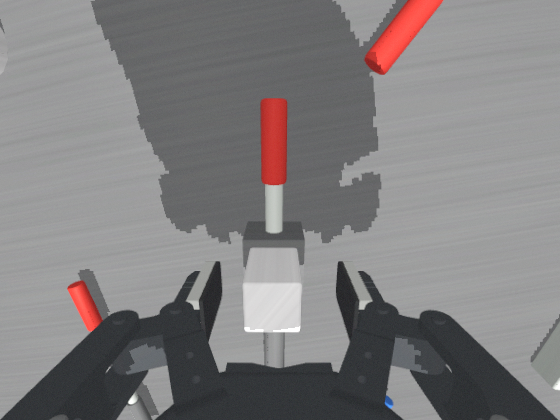

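```bash
python3 -m inch '[{"dx":0,"dy":-1.8,"dz":3,"rx":0,"ry":0,"rz":0,"hand":-0.4},{"dx":0,"dy":0,"dz":0,"rx":0,"ry":0,"rz":0,"hand":-0.4},{"dx":0,"dy":0,"dz":0,"rx":0,"ry":0,"rz":0,"hand":1},{"dx":0,"dy":0,"dz":0,"rx":0,"ry":0,"rz":0,"hand":1},{"dx":0,"dy":0,"dz":0,"rx":0,"ry":0,"rz":0,"hand":1},{"dx":0,"dy":0,"dz":0,"rx":0,"ry":0,"rz":0,"hand":1},{"dx":0,"dy":0,"dz":0,"rx":0,"ry":0,"rz":0,"hand":1},{"dx":0,"dy":0,"dz":0,"rx":0,"ry":0,"rz":0,"hand":1}]' 60; python3 look.py w3
```

```text
clock: 4.45
position: [0.5707, 0.146, 0.0345]
tool_rot: [3.142, 0.0, 2.972]
force: [-1.9, -0.6, 6.2]
grip_width: 0.0258
[0.5707 0.146  0.0345] [3.1415e+00 3.0000e-04 2.9717e+00] [-3.500e-01  7.330e-01 -1.000e-03  1.826e+00  2.000e-03  5.820e-01
  1.048e+00]
```

View pics/w3.png

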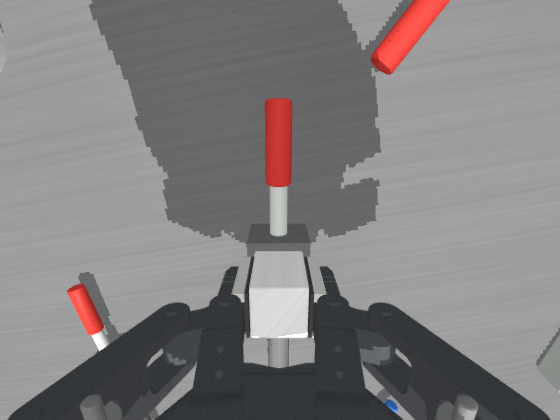

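The grip is good: width 25.8 mm, hub centred between the pads. Next I'll lift and travel towards the tap, stopping short to look at it.

```bash
python3 -m inch '[{"dx":0,"dy":0,"dz":-15,"rx":0,"ry":0,"rz":0,"hand":1},{"dx":0,"dy":0,"dz":-35,"rx":0,"ry":0,"rz":0,"hand":1},{"dx":0,"dy":0,"dz":-40,"rx":0,"ry":0,"rz":0,"hand":1},{"dx":0,"dy":0,"dz":-40,"rx":0,"ry":0,"rz":0,"hand":1},{"dx":2,"dy":-31,"dz":-35,"rx":0,"ry":0,"rz":0,"hand":1},{"dx":2,"dy":-40,"dz":-25,"rx":0,"ry":0,"rz":0,"hand":1},{"dx":2,"dy":-40,"dz":-20,"rx":0,"ry":0,"rz":0,"hand":1},{"dx":2,"dy":-40,"dz":-5,"rx":0,"ry":0,"rz":0,"hand":1},{"dx":2,"dy":-40,"dz":0,"rx":0,"ry":0,"rz":0,"hand":1},{"dx":0,"dy":-30,"dz":0,"rx":0,"ry":0,"rz":0,"hand":1}]';python3 -m inch '[{"dx":0,"dy":0,"dz":0,"rx":0,"ry":0,"rz":0,"hand":1},{"dx":0,"dy":0,"dz":0,"rx":0,"ry":0,"rz":0,"hand":1}]'; python3 look.py w4 .509,-.159,.02,.089,.1 .509,-.159,.02,.074,.084 .509,-.159,.02,.066,.075 .509,-.159,.04,.042,.05 .509,-.159,.1,.013,.018
```

```text
clock: 5.5
position: [0.5222, -0.0726, 0.2505]
tool_rot: [-3.141, 0.001, 2.97]
force: [1.0, -0.1, -4.0]
grip_width: 0.0253
clock: 5.7
position: [0.5231, -0.0704, 0.25]
tool_rot: [3.141, 0.0, 2.971]
force: [-0.0, 1.1, -3.3]
grip_width: 0.0252
[ 0.5233 -0.0695  0.2497] [3.1411e+00 1.0000e-04 2.9721e+00] [-0.026  0.346  0.059  1.837 -0.025  0.959  1.446]
.509,-.159,.02,.089,.1 138 [ 0.5072 -0.1561  0.0925] (array([ 507.6, -156.5]), array([12.5, 14.5]), 54.7) medz 0.0927
.509,-.159,.02,.074,.084 58 [ 0.5047 -0.1523  0.0789] (array([ 507.2, -151.8]), array([22.3, 10.6]), 7.6) medz 0.0788
.509,-.159,.02,.066,.075 156 [ 0.5051 -0.1524  0.0719] (array([ 505.9, -155.1]), array([24.5, 19.2]), 45.9) medz 0.0719
.509,-.159,.04,.042,.05 575 [ 0.505  -0.1513  0.046 ] (array([ 507.3, -155.1]), array([42. , 38.8]), 31.6) medz 0.046
.509,-.159,.1,.013,.018 4134 [ 0.5033 -0.1537  0.0162] (array([ 507.8, -157.3]), array([ 99.9, 130. ]), 55.2) medz 0.0162
```

View pics/w4.png

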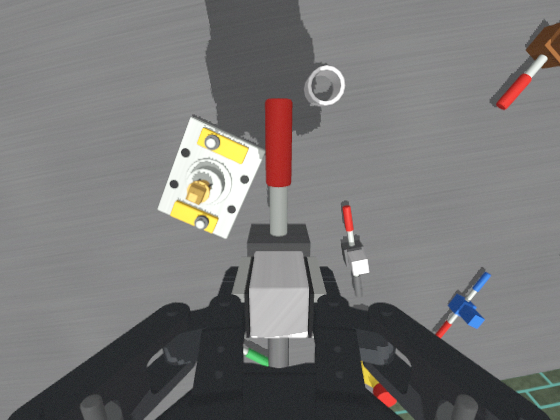

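Run:
```python
from h import *
z=np.load("pics/w4.npz"); i=cv2.imread("pics/w4.png")
cal=bot.get_calibration("wrist"); cal["origin"],cal["orientation"]=z["o"],z["r"]
C=cloud(cal,z["d"])
cv2.imwrite("pics/w4c.png",cv2.resize(i[160:220,165:245],(800,600),interpolation=cv2.INTER_NEAREST))
c=np.array([.5078,-.157])
for lo,hi in ((.0865,.1),(.089,.1),(.091,.1),(.0925,.1)):
    Q=C[(C[:,2]>lo)&(C[:,2]<hi)&(np.hypot(*(C[:,:2]-c).T)<.02)]; print(lo,len(Q),rect(Q))
im=cv2.cvtColor(i,cv2.COLOR_BGR2HSV).reshape(-1,3)
Q=C[(C[:,2]>.0755)&(np.hypot(*(C[:,:2]-c).T)<.016)]; print(len(Q),rect(Q),Q[:,2].max())
# normals of taper faces: project
```

```text
0.0865 197 (array([ 507.9, -157.1]), array([15.3, 15.6]), 53.6)
0.089 138 (array([ 507.6, -156.5]), array([12.5, 14.5]), 54.7)
0.091 103 (array([ 507.6, -156.8]), array([10.6, 10.9]), 55.2)
0.0925 73 (array([ 507.9, -157. ]), array([9.1, 9.5]), 51.6)
270 (array([ 507.9, -157. ]), array([15.3, 16.5]), 54.1) 0.09571871989761155
```

View pics/w4c.png

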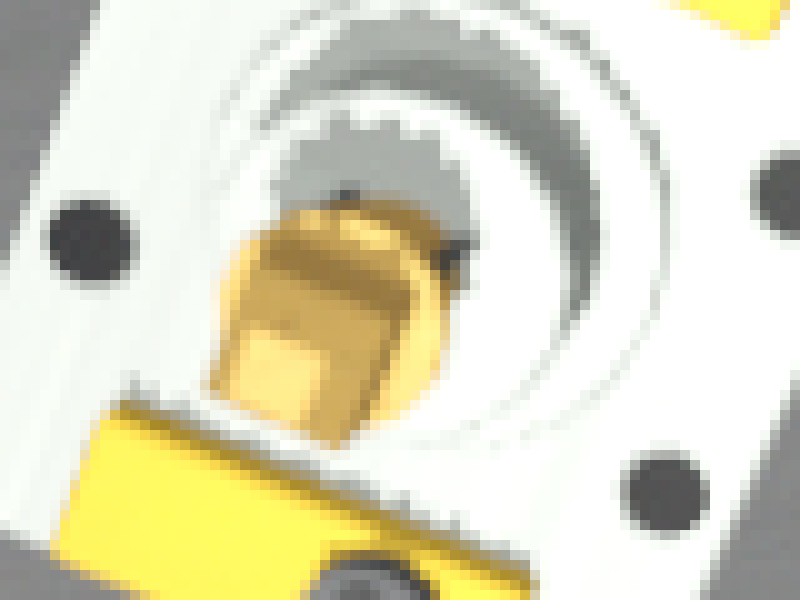

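The tap drive is seen clearly: centre about (0.5078, -0.157), flats at about 54° (mod 90°), so the wrench yaw should be 144.3°. I'll turn 26° clockwise and go over it.

```bash
python3 -m inch '[{"dx":0,"dy":0,"dz":0,"rx":0,"ry":0,"rz":0.1135,"hand":1},{"dx":0,"dy":0,"dz":0,"rx":0,"ry":0,"rz":0.1135,"hand":1},{"dx":0,"dy":0,"dz":0,"rx":0,"ry":0,"rz":0.1135,"hand":1},{"dx":0,"dy":0,"dz":0,"rx":0,"ry":0,"rz":0.1135,"hand":1},{"dx":-10,"dy":-20,"dz":0,"rx":0,"ry":0,"rz":0,"hand":1},{"dx":-14,"dy":-30,"dz":20,"rx":0,"ry":0,"rz":0,"hand":1},{"dx":-10,"dy":-20,"dz":30,"rx":0,"ry":0,"rz":0,"hand":1},{"dx":-4,"dy":-10,"dz":30,"rx":0,"ry":0,"rz":0,"hand":1},{"dx":0,"dy":0,"dz":20,"rx":0,"ry":0,"rz":0,"hand":1},{"dx":0,"dy":0,"dz":0,"rx":0,"ry":0,"rz":0,"hand":1}]';python3 -m inch '[{"dx":0,"dy":0,"dz":0,"rx":0,"ry":0,"rz":0,"hand":1},{"dx":0,"dy":0,"dz":0,"rx":0,"ry":0,"rz":0,"hand":1}]'; python3 look.py w5
python3 - <<'E'
from h import *
ii=[]
for n in ("scene","side"):
    p,d=bot.grab_frame(n); r,c=((215,155) if n=="scene" else (300,325))
    ii.append(cv2.resize(p[r-60:r+60,c-50:c+50,::-1],(400,480)))
cv2.imwrite("pics/v5.png",cv2.hconcat(ii))
E
```

```text
clock: 6.75
position: [0.5064, -0.156, 0.1473]
tool_rot: [-3.14, -0.004, 2.519]
force: [0.4, 1.3, -2.2]
grip_width: 0.0251
clock: 6.95
position: [0.5084, -0.1567, 0.1506]
tool_rot: [3.141, 0.002, 2.519]
force: [0.3, -0.7, -2.9]
grip_width: 0.025
[ 0.5083 -0.1568  0.1506] [3.1406e+00 1.6000e-03 2.5187e+00] [ 0.071  0.487  0.157  1.929 -0.11   0.731  1.24 ]
```

View pics/v5.png

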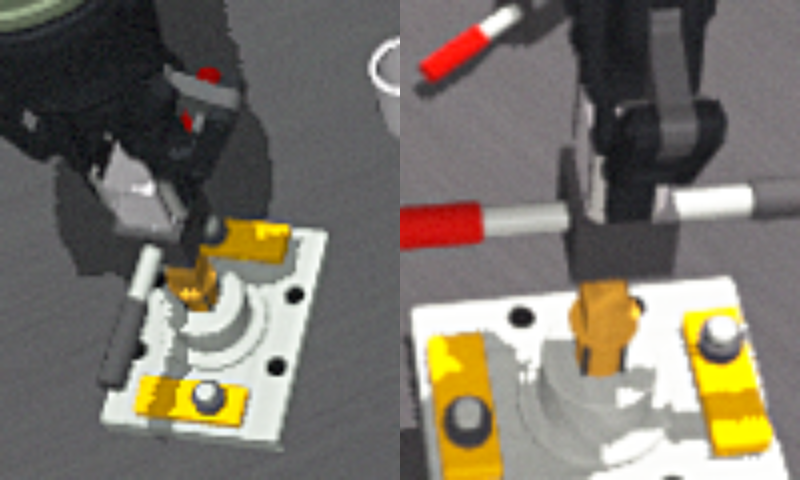

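View pics/w5.png

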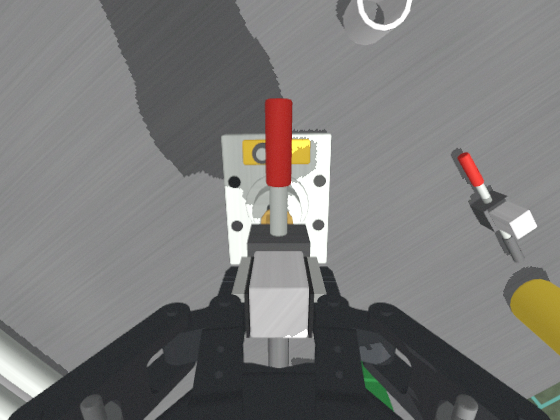

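Run:
```python
from h import *
n="side"; cal=bot.get_calibration(n); p,d=bot.grab_frame(n); cv2.imwrite("pics/side6.png",p[:,:,::-1])
f=210/np.tan(np.radians(cal["vertical_fov"]/2)); K=np.array([[f,0,cal["cx"]],[0,f,cal["cy"]],[0,0,1]])
M=R.from_euler('xyz',cal["orientation"]).as_matrix()
rv=cv2.Rodrigues(M.T)[0]; t=-M.T@cal["origin"]
X=np.array([[.5078,-.157,z] for z in (.046,.072,.094,.116,.131,.146)])
print(cv2.projectPoints(X,rv,t,K,np.array([cal["k1"],0,0,0]))[0][:,0].round(1))
a=np.radians(144.3); ux=np.array([np.cos(a),np.sin(a),0])
X=np.array([[.5083,-.1568,.131]]*2)+np.outer([.04,-.04],ux)
print(cv2.projectPoints(X,rv,t,K,np.array([cal["k1"],0,0,0]))[0][:,0].round(1))
im=p.astype(int)
for r in (285,290,296,302,307,310,312,314,316,320,324,328):
    print(r,"".join("r" if (x[0]>150 and x[1]<70) else "o" if (x[0]>x[2]+50) else "w" if x.min()>130 else "k" if x.max()<60 else "." for x in im[r,280:372]))
```

```text
[[323.7 330. ]
 [324.8 319.8]
 [325.8 310.8]
 [326.8 301.3]
 [327.5 294.5]
 [328.3 287.4]]
[[297.9 296.7]
 [357.1 291.7]]
285 ...................................kk....w.www.kkkkkkkkkkkkkkkkkkkkk........................
290 .....................................k.....www.kkkkkkkkkkk.www.wwwwwwwwwwwwwwwwwwwww........
296 rrrrrrrrrrrrrrrowwwwwwwwwwwwwwwwwwwww.kk......k..........k..................................
302 .....................................kk.....................................................
307 .....................................k......................................................
310 ...........................................ooooooooo.......wwwwwwwwwwwwwwwwwwww.............
312 .....................................ww.oooooooooooowwwwwwwwwwwwwwwwwwwwwwwwwww.............
314 .................wwwwwwwwwwwwwwwwwwwwwwooooooooooooooo.wwwwwwwwwwwwwwwwwwwwwwwww............
316 wwwwwwwwwwwwwwwwwwwwwwwwwwwwwwwwwwwwwwooooooooooooooooo.wwwwwwwwwwwwwwwwwwwwwwwo............
320 wwwwwwwwwwwwwwwwwwwwwwwkkkkkwwwwwwwwwoooooooooooooooooowwwwwwwwwwooooooowwwwwwwoow..........
324 wwoooooooooooooowwwwwwwwwwwwwwwwwwwwwwwoooooooooooooowwwwwwwwwwwwwoooo...wwwwww..ww.........
328 wwooooooooooooooowwwwwwwwwwwwwwwwwwwww.ookoooooooo.wwwwwwwwwwwwwwwwooook........ooww........
```

Run:
```python
from h import *
a=np.radians(144.3); ux=np.array([np.cos(a),np.sin(a)]); uy=np.array([-np.sin(a),np.cos(a)])
for n in ("scene","side"):
    cal=bot.get_calibration(n); p,d=bot.grab_frame(n); C=cloud(cal,d)[d.ravel()>0]
    for nm,lo,hi,rr in (("tap drive",.075,.1,.02),("blockface",.118,.1445,.026),("arms",.122,.14,.1),("hub",.149,.19,.025)):
        Q=C[(C[:,2]>lo)&(C[:,2]<hi)&(np.hypot(C[:,0]-.508,C[:,1]+.157)<rr)]
        L=(Q[:,:2]-[.5078,-.157])@np.c_[ux,uy]*1000
        if len(L)>5: print(n,nm,len(L),"x",np.percentile(L[:,0],[0,3,50,97,100]).round(1),"y",np.percentile(L[:,1],[0,3,50,97,100]).round(1))
```

```text
scene tap drive 51 x [-11.4 -11.   -8.9   5.2   6.8] y [-6.8 -6.5 -3.   9.5 10.3]
scene blockface 172 x [-25.9 -24.1 -18.7   9.5  13.2] y [-16.9 -16.3 -10.2  15.3  17. ]
scene arms 374 x [-93.9 -92.8 -43.4  81.3  86.9] y [-16.7 -15.9  -1.1  12.7  18.4]
scene hub 322 x [-18.1 -17.6 -12.5   3.5   8.4] y [-24.9 -23.3  -0.   18.2  20.4]
side tap drive 148 x [-11.5  -8.6   0.2   7.1   9.5] y [-4.5 -2.5  5.4  7.5 10.3]
side blockface 461 x [-25.9 -23.7   2.9  23.6  25.6] y [-18.7 -10.2  15.2  16.5  17.2]
side arms 1254 x [-90.8 -85.5   5.2  84.5  89. ] y [-18.7  -5.9   2.8  16.   17.2]
side hub 260 x [-14.2 -12.5  10.9  12.   12.3] y [-21.4 -17.2  16.   24.3  24.7]
```

The offsets are within about 1 mm, inside the slack plus chamfer. I'll lower gently.

```bash
python3 -m inch '[{"dx":0,"dy":0,"dz":10,"rx":0,"ry":0,"rz":0,"hand":1},{"dx":0,"dy":0,"dz":10,"rx":0,"ry":0,"rz":0,"hand":1},{"dx":0,"dy":0,"dz":4,"rx":0,"ry":0,"rz":0,"hand":1},{"dx":0,"dy":0,"dz":4,"rx":0,"ry":0,"rz":0,"hand":1},{"dx":0,"dy":0,"dz":0,"rx":0,"ry":0,"rz":0,"hand":1}]'; python3 -m inch '[{"dx":0,"dy":0,"dz":3,"rx":0,"ry":0,"rz":0,"hand":1},{"dx":0,"dy":0,"dz":3,"rx":0,"ry":0,"rz":0,"hand":1},{"dx":0,"dy":0,"dz":0,"rx":0,"ry":0,"rz":0,"hand":1}]'
```

```text
clock: 7.75
position: [0.5071, -0.1572, 0.1206]
tool_rot: [-3.141, -0.001, 2.518]
force: [-0.2, -0.0, -2.6]
grip_width: 0.0252
clock: 8.05
position: [0.5073, -0.1572, 0.115]
tool_rot: [-3.141, -0.0, 2.518]
force: [-1.4, 1.1, -2.4]
grip_width: 0.0254
```

```bash
python3 -m inch '[{"dx":0,"dy":0,"dz":3,"rx":0,"ry":0,"rz":0,"hand":1},{"dx":0,"dy":0,"dz":3,"rx":0,"ry":0,"rz":0,"hand":1},{"dx":0,"dy":0,"dz":1,"rx":0,"ry":0,"rz":0,"hand":1},{"dx":0,"dy":0,"dz":0,"rx":0,"ry":0,"rz":0,"hand":1}]'; python3 -m inch '[{"dx":0,"dy":0,"dz":1,"rx":0,"ry":0,"rz":0,"hand":1},{"dx":0,"dy":0,"dz":0,"rx":0,"ry":0,"rz":0,"hand":1}]'
```

```text
clock: 8.45
position: [0.5073, -0.1573, 0.1081]
tool_rot: [-3.141, -0.0, 2.518]
force: [-0.2, -0.5, -3.9]
grip_width: 0.025
clock: 8.65
position: [0.5075, -0.1573, 0.1073]
tool_rot: [3.142, -0.0, 2.518]
force: [-0.1, -0.3, -3.8]
grip_width: 0.0254
```

```bash
python3 -m inch '[{"dx":0,"dy":0,"dz":0,"rx":0,"ry":0,"rz":0,"hand":-0.2},{"dx":0,"dy":0,"dz":0,"rx":0,"ry":0,"rz":0,"hand":-0.2},{"dx":0,"dy":0,"dz":0,"rx":0,"ry":0,"rz":0,"hand":-0.2},{"dx":0,"dy":0,"dz":0,"rx":0,"ry":0,"rz":0,"hand":-0.2},{"dx":0,"dy":0,"dz":0,"rx":0,"ry":0,"rz":0,"hand":-0.2},{"dx":0,"dy":0,"dz":0,"rx":0,"ry":0,"rz":0,"hand":-0.2},{"dx":0,"dy":0,"dz":0,"rx":0,"ry":0,"rz":0,"hand":-0.2}]'
cat > v.py <<'E'
from h import *
import sys
nm=sys.argv[1]; ii=[]
for n in ("scene","side"):
    cal=bot.get_calibration(n); p,d=bot.grab_frame(n); C=cloud(cal,d)[d.ravel()>0]
    Q=C[(C[:,2]>.06)&(C[:,2]<.11)&(np.hypot(C[:,0]-.508,C[:,1]+.157)<.1)&(np.hypot(C[:,0]-.508,C[:,1]+.157)>.05)]
    Q=Q[np.abs(Q[:,2]-.087)<.016]
    if len(Q)>20:
        l=cv2.fitLine(Q.astype(np.float32),cv2.DIST_HUBER,0,1e-5,1e-5).ravel()
        print(n,len(Q),"arm z max/med",np.percentile(Q[:,2],98).round(4),np.median(Q[:,2]).round(4),"yaw",np.degrees(np.arctan2(l[1],l[0])).round(1),"pitch",np.degrees(np.arcsin(l[2])).round(1))
    r,c=((215,155) if n=="scene" else (300,325))
    ii.append(cv2.resize(p[r-60:r+60,c-50:c+50,::-1],(400,480)))
cv2.imwrite(f"pics/{nm}.png",cv2.hconcat(ii))
E
python3 v.py v7; python3 look.py w7
```

```text
clock: 9.35
position: [0.5074, -0.1573, 0.1073]
tool_rot: [-3.142, -0.0, 2.518]
force: [-0.6, -0.1, 0.2]
grip_width: 0.0516
scene 175 arm z max/med 0.0948 0.0915 yaw -35.9 pitch -0.6
side 585 arm z max/med 0.0967 0.0939 yaw -35.7 pitch 0.2
[ 0.5074 -0.1573  0.1073] [-3.1415 -0.      2.5177] [ 0.085  0.555  0.141  1.957 -0.124  0.637  1.252]
```

View pics/v7.png

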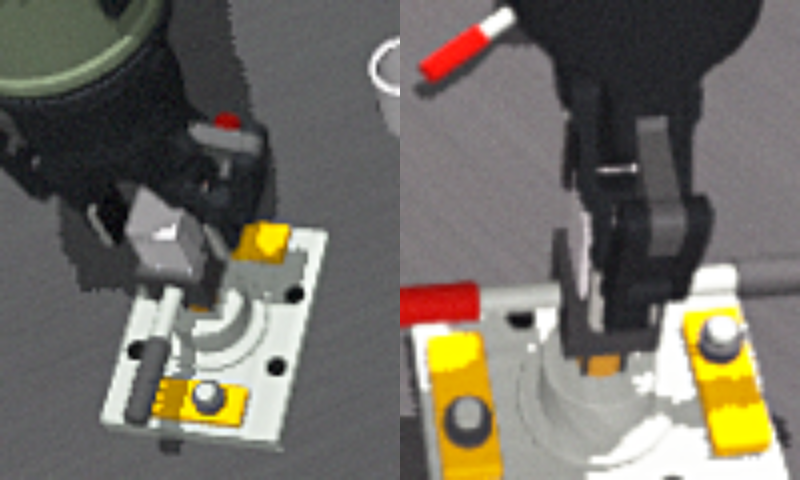

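View pics/w7.png

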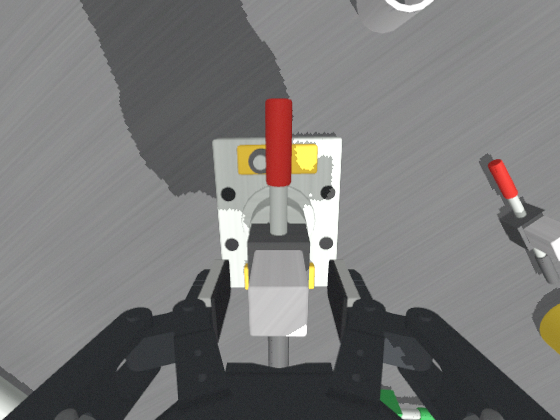

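The wrench is home: arm tops at about 94 mm, level, yaw 144°. The fingers are open at 51.6 mm, clear of the hub. Now I'll regrasp and go the first half turn forward.

```bash
python3 -m inch '[{"dx":0,"dy":0,"dz":0,"rx":0,"ry":0,"rz":0,"hand":1},{"dx":0,"dy":0,"dz":0,"rx":0,"ry":0,"rz":0,"hand":1},{"dx":0,"dy":0,"dz":0,"rx":0,"ry":0,"rz":0,"hand":1},{"dx":0,"dy":0,"dz":0,"rx":0,"ry":0,"rz":0,"hand":1},{"dx":0,"dy":0,"dz":0,"rx":0,"ry":0,"rz":0,"hand":1},{"dx":0,"dy":0,"dz":0.08,"rx":0,"ry":0,"rz":0.1,"hand":1},{"dx":0,"dy":0,"dz":0.08,"rx":0,"ry":0,"rz":0.145,"hand":1},{"dx":0,"dy":0,"dz":0.08,"rx":0,"ry":0,"rz":0.145,"hand":1},{"dx":0,"dy":0,"dz":0.08,"rx":0,"ry":0,"rz":0.145,"hand":1},{"dx":0,"dy":0,"dz":0.08,"rx":0,"ry":0,"rz":0.145,"hand":1}]' 90;  python3 -c "
from workcell import bot
s=bot.observe();print(s['qpos'].round(3),s['force'].round(1),s['moment'].round(2))"
```

```text
clock: 10.5
position: [0.5082, -0.157, 0.1073]
tool_rot: [3.14, 0.0, 1.833]
force: [2.2, 1.9, 4.5]
grip_width: 0.0246
[-0.051  0.577  0.329  1.964 -0.298  0.646  0.73 ] [2.2 1.9 4.5] [ 0.6  -0.57  0.35]
```

```bash
python3 -m inch '[{"dx":0,"dy":0,"dz":0.08,"rx":0,"ry":0,"rz":0.145,"hand":1},{"dx":0,"dy":0,"dz":0.08,"rx":0,"ry":0,"rz":0.145,"hand":1},{"dx":0,"dy":0,"dz":0.08,"rx":0,"ry":0,"rz":0.145,"hand":1},{"dx":0,"dy":0,"dz":0.08,"rx":0,"ry":0,"rz":0.145,"hand":1},{"dx":0,"dy":0,"dz":0.08,"rx":0,"ry":0,"rz":0.145,"hand":1},{"dx":0,"dy":0,"dz":0.08,"rx":0,"ry":0,"rz":0.145,"hand":1},{"dx":0,"dy":0,"dz":0.08,"rx":0,"ry":0,"rz":0.145,"hand":1},{"dx":0,"dy":0,"dz":0.08,"rx":0,"ry":0,"rz":0.145,"hand":1},{"dx":0,"dy":0,"dz":0.08,"rx":0,"ry":0,"rz":0.145,"hand":1}]';  python3 -c "
from workcell import bot
s=bot.observe();print(s['qpos'].round(3),s['force'].round(1),s['moment'].round(2))"
```

```text
clock: 11.4
position: [0.5098, -0.1577, 0.1068]
tool_rot: [3.138, -0.003, 0.528]
force: [11.3, -2.0, -2.5]
grip_width: 0.0251
[-0.289  0.67   0.685  1.974 -0.639  0.719 -0.254] [11.3 -2.  -2.5] [-0.72 -2.8   0.4 ]
```

```bash
python3 -m inch '[{"dx":0,"dy":0,"dz":0.0,"rx":0,"ry":0,"rz":0,"hand":1},{"dx":0,"dy":0,"dz":0,"rx":0,"ry":0,"rz":0,"hand":1}]';  python3 -c "
from workcell import bot
s=bot.observe();print(s['qpos'].round(3),s['force'].round(1),s['moment'].round(2))"; python3 look.py w8; python3 v.py v8
```

```text
clock: 11.6
position: [0.5098, -0.1577, 0.1068]
tool_rot: [3.138, -0.003, 0.533]
force: [10.8, -2.6, 0.4]
grip_width: 0.0248
[-0.288  0.67   0.684  1.974 -0.638  0.718 -0.25 ] [10.8 -2.6  0.4] [-0.63 -2.73  0.16]
[ 0.5097 -0.1577  0.1068] [ 3.1378e+00 -2.6000e-03  5.3340e-01] [-0.288  0.67   0.684  1.974 -0.638  0.718 -0.25 ]
scene 141 arm z max/med 0.0945 0.0916 yaw 32.9 pitch 1.4
side 368 arm z max/med 0.0955 0.0926 yaw 32.0 pitch 1.0
```

View pics/v8.png

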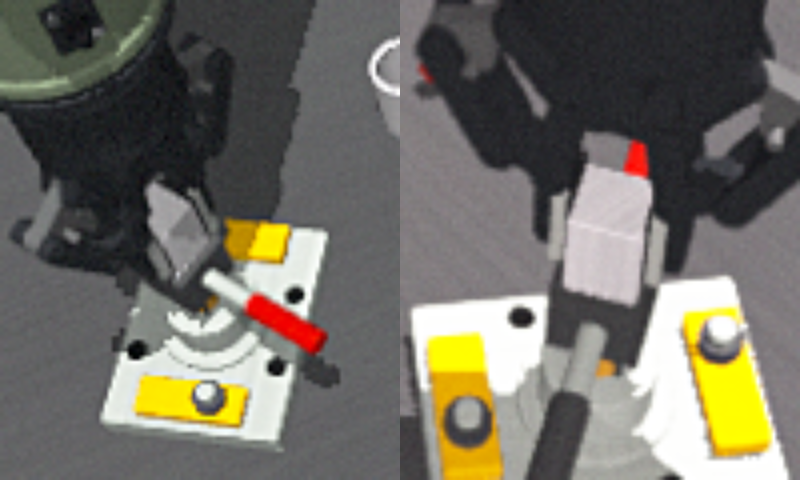

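The tap is turned about 105° and the wrench is on it and level. There's a side force of 11 N from a small eccentricity, so I'll shift 2 mm in +x to relieve it and continue.

```bash
python3 -m inch '[{"dx":1.7,"dy":1.0,"dz":0,"rx":0,"ry":0,"rz":0,"hand":1},{"dx":0,"dy":0,"dz":0.08,"rx":0,"ry":0,"rz":0.145,"hand":1},{"dx":0,"dy":0,"dz":0.08,"rx":0,"ry":0,"rz":0.145,"hand":1},{"dx":0,"dy":0,"dz":0.08,"rx":0,"ry":0,"rz":0.145,"hand":1},{"dx":0,"dy":0,"dz":0.08,"rx":0,"ry":0,"rz":0.145,"hand":1}]';  python3 -c "
from workcell import bot
s=bot.observe();print(s['qpos'].round(3),s['force'].round(1),s['moment'].round(2))"
```

```text
clock: 12.25
position: [0.5106, -0.1586, 0.1065]
tool_rot: [3.139, -0.003, -0.053]
force: [4.2, -7.9, 1.0]
grip_width: 0.025
[-0.376  0.739  0.838  1.974 -0.783  0.785 -0.701] [ 4.2 -7.9  1. ] [-1.98 -1.08  0.39]
```

```bash
python3 -m inch '[{"dx":0.5,"dy":1.3,"dz":0,"rx":0,"ry":0,"rz":0,"hand":1},{"dx":0,"dy":0,"dz":0.08,"rx":0,"ry":0,"rz":0.142,"hand":1},{"dx":0,"dy":0,"dz":0.08,"rx":0,"ry":0,"rz":0.142,"hand":1},{"dx":0,"dy":0,"dz":0.08,"rx":0,"ry":0,"rz":0.142,"hand":1},{"dx":0,"dy":0,"dz":0.08,"rx":0,"ry":0,"rz":0.142,"hand":1},{"dx":0,"dy":0,"dz":0.08,"rx":0,"ry":0,"rz":0.142,"hand":1},{"dx":0,"dy":0,"dz":0,"rx":0,"ry":0,"rz":0,"hand":1},{"dx":0,"dy":0,"dz":0,"rx":0,"ry":0,"rz":0,"hand":1}]';  python3 -c "
from workcell import bot
s=bot.observe();print(s['qpos'].round(3),s['force'].round(1),s['moment'].round(2))"; python3 v.py v9; python3 look.py w9
```

```text
clock: 13.05
position: [0.5103, -0.1599, 0.106]
tool_rot: [3.14, -0.003, -0.758]
force: [-0.5, -5.9, 7.8]
grip_width: 0.0248
[-0.458  0.838  1.008  1.976 -0.94   0.888 -1.262] [-0.5 -5.9  7.8] [-1.56  0.01  0.08]
scene 211 arm z max/med 0.0934 0.09 yaw -43.2 pitch -0.1
side 601 arm z max/med 0.095 0.0919 yaw -44.0 pitch 0.2
[ 0.5102 -0.1599  0.106 ] [ 3.1407e+00 -2.5000e-03 -7.5770e-01] [-0.458  0.837  1.007  1.976 -0.94   0.888 -1.261]
```

View pics/v9.png

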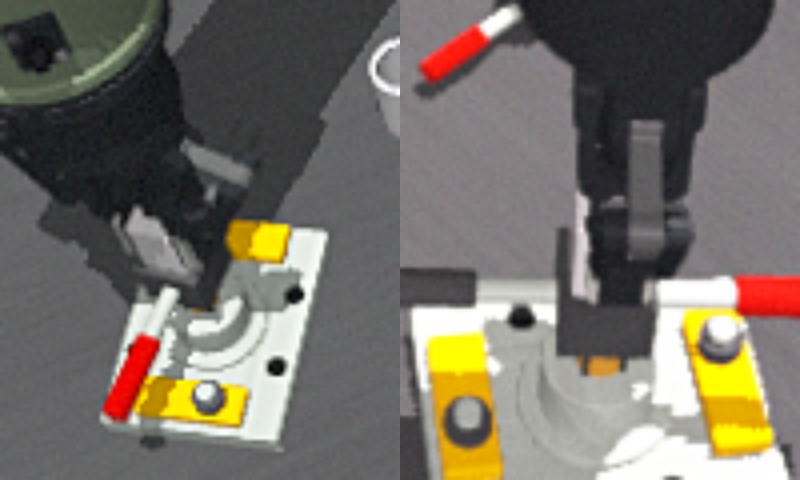

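View pics/w9.png

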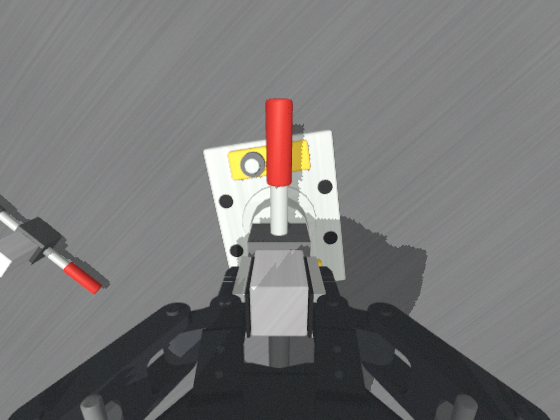

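Run:
```python
from h import *
for n,z0,pos,yaw in (("w3",.068,(.5707,.146),2.9717),("w7",.14,(.5074,-.1573),2.5177),("w9",.1395,(.5102,-.1599),-.7577)):
    z=np.load(f"pics/{n}.npz"); cal=bot.get_calibration("wrist"); cal["origin"],cal["orientation"]=z["o"],z["r"]
    C=cloud(cal,z["d"]).reshape(420,560,3)[250:340,250:306].reshape(-1,3)
    Q=C[np.abs(C[:,2]-z0)<.003]; D=(Q[:,:2]-pos)*1000
    x=D@[np.cos(yaw),np.sin(yaw)]; y=D@[np.sin(yaw),-np.cos(yaw)]
    print(n,len(Q),"x",np.percentile(x,[1,50,99]).round(1),"mid",(np.percentile(x,1)+np.percentile(x,99))/2,"y",np.percentile(y,[1,50,99]).round(1),np.median(Q[:,2]))
```

```text
w3 2973 x [-14.    0.2  11.8] mid -1.0981985389297213 y [-10.7   0.9  12.9] 0.06817728409637704
w7 2917 x [-13.    1.   12.5] mid -0.2873144927301503 y [-11.1   0.6  12.7] 0.14006049488865907
w9 2853 x [-15.8  -2.1   9.8] mid -3.0197797626658396 y [-13.4  -1.7  10.4] 0.1384467451942938
```

```bash
python3 -m inch '[{"dx":0,"dy":0,"dz":0,"rx":0,"ry":0,"rz":0,"hand":-0.2},{"dx":0,"dy":0,"dz":0,"rx":0,"ry":0,"rz":0,"hand":-0.2},{"dx":0,"dy":0,"dz":0,"rx":0,"ry":0,"rz":0,"hand":-0.2},{"dx":0,"dy":0,"dz":0,"rx":0,"ry":0,"rz":0,"hand":-0.2},{"dx":0,"dy":0,"dz":0,"rx":0,"ry":0,"rz":0,"hand":-0.2}]'; python3 look.py w10; python3 v.py v10
```

```text
clock: 13.7
position: [0.5098, -0.1585, 0.1054]
tool_rot: [-3.142, 0.0, -0.757]
force: [0.5, 0.3, -0.5]
grip_width: 0.0513
[ 0.5098 -0.1585  0.1054] [-3.1416e+00  1.0000e-04 -7.5710e-01] [-0.458  0.838  1.006  1.977 -0.941  0.889 -1.261]
scene 199 arm z max/med 0.0933 0.09 yaw -42.6 pitch -0.1
side 588 arm z max/med 0.0951 0.0921 yaw -42.8 pitch 0.1
```

View pics/w10.png

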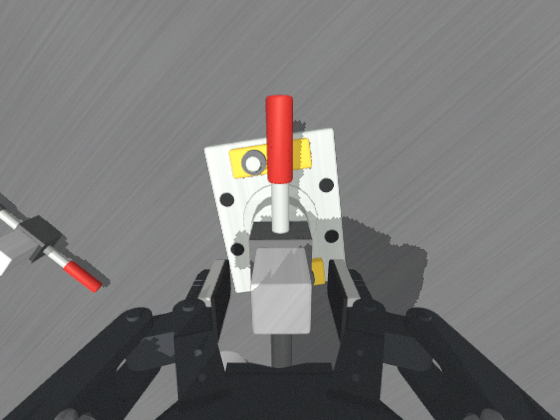

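```bash
python3 -m inch '[{"dx":-1.5,"dy":0.3,"dz":0,"rx":0,"ry":0,"rz":0,"hand":0},{"dx":0,"dy":0,"dz":0,"rx":0,"ry":0,"rz":0,"hand":1},{"dx":0,"dy":0,"dz":0,"rx":0,"ry":0,"rz":0,"hand":1},{"dx":0,"dy":0,"dz":0,"rx":0,"ry":0,"rz":0,"hand":1},{"dx":0,"dy":0,"dz":0,"rx":0,"ry":0,"rz":0,"hand":1},{"dx":0,"dy":0,"dz":0,"rx":0,"ry":0,"rz":-0.1,"hand":1},{"dx":0,"dy":0,"dz":0,"rx":0,"ry":0,"rz":-0.14,"hand":1},{"dx":0,"dy":0,"dz":-0.08,"rx":0,"ry":0,"rz":-0.14,"hand":1},{"dx":0,"dy":0,"dz":-0.08,"rx":0,"ry":0,"rz":-0.14,"hand":1},{"dx":0,"dy":0,"dz":-0.08,"rx":0,"ry":0,"rz":-0.14,"hand":1}]';  python3 -c "
from workcell import bot
s=bot.observe();print(s['qpos'].round(3),s['force'].round(1),s['moment'].round(2))"
```

```text
clock: 14.85
position: [0.5081, -0.1583, 0.1059]
tool_rot: [3.141, 0.0, -0.092]
force: [-4.3, -1.8, 3.9]
grip_width: 0.0253
[-0.383  0.744  0.85   1.978 -0.795  0.793 -0.727] [-4.3 -1.8  3.9] [-0.62  1.15 -0.37]
```

```bash
python3 -m inch '[{"dx":0,"dy":0,"dz":-0.08,"rx":0,"ry":0,"rz":-0.146,"hand":1},{"dx":0,"dy":0,"dz":-0.08,"rx":0,"ry":0,"rz":-0.146,"hand":1},{"dx":0,"dy":0,"dz":-0.08,"rx":0,"ry":0,"rz":-0.146,"hand":1},{"dx":0,"dy":0,"dz":-0.08,"rx":0,"ry":0,"rz":-0.146,"hand":1},{"dx":0,"dy":0,"dz":-0.08,"rx":0,"ry":0,"rz":-0.146,"hand":1},{"dx":0,"dy":0,"dz":-0.08,"rx":0,"ry":0,"rz":-0.146,"hand":1},{"dx":0,"dy":0,"dz":-0.08,"rx":0,"ry":0,"rz":-0.146,"hand":1},{"dx":0,"dy":0,"dz":0,"rx":0,"ry":0,"rz":-0.146,"hand":1},{"dx":0,"dy":0,"dz":0,"rx":0,"ry":0,"rz":0,"hand":1},{"dx":0,"dy":0,"dz":0,"rx":0,"ry":0,"rz":0,"hand":1}]';  python3 -c "
from workcell import bot
s=bot.observe();print(s['qpos'].round(3),s['force'].round(1),s['moment'].round(2))"; python3 v.py v11
```

```text
clock: 15.85
position: [0.5082, -0.1592, 0.1065]
tool_rot: [3.141, 0.001, 1.07]
force: [-0.8, -6.8, 2.1]
grip_width: 0.0246
[-0.196  0.626  0.545  1.969 -0.502  0.681  0.162] [-0.8 -6.8  2.1] [-1.65  0.52 -0.05]
scene 229 arm z max/med 0.0944 0.0906 yaw 62.1 pitch -0.1
side 342 arm z max/med 0.0961 0.0931 yaw 63.2 pitch -0.4
```

View pics/v11.png

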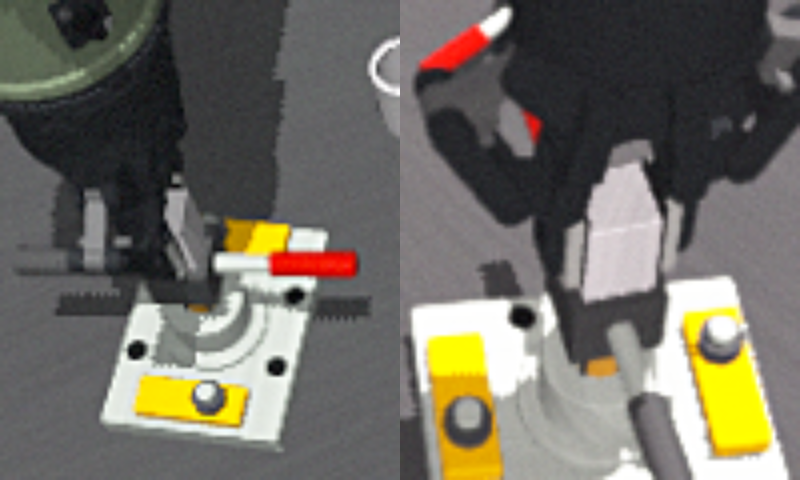

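The quarter back is done: the wrench is at 61–63° and the tap at about 90°. I'll open the fingers, swing the tool 90° anticlockwise round the hub, and regrasp.

```bash
python3 -m inch '[{"dx":0,"dy":0,"dz":0,"rx":0,"ry":0,"rz":0,"hand":-0.4},{"dx":0,"dy":0,"dz":0,"rx":0,"ry":0,"rz":0,"hand":-0.4},{"dx":0,"dy":0,"dz":0,"rx":0,"ry":0,"rz":0,"hand":-0.4},{"dx":0,"dy":0,"dz":-1,"rx":0,"ry":0,"rz":0,"hand":-0.4},{"dx":0,"dy":0,"dz":-1,"rx":0,"ry":0,"rz":0,"hand":-0.4},{"dx":0,"dy":0,"dz":0,"rx":0,"ry":0,"rz":-0.1,"hand":-0.4},{"dx":0,"dy":0,"dz":0,"rx":0,"ry":0,"rz":-0.145,"hand":-0.4},{"dx":0,"dy":0,"dz":0,"rx":0,"ry":0,"rz":-0.145,"hand":-0.4},{"dx":0,"dy":0,"dz":0,"rx":0,"ry":0,"rz":-0.145,"hand":-0.4},{"dx":0,"dy":0,"dz":0,"rx":0,"ry":0,"rz":-0.145,"hand":-0.4}]';python3 -m inch '[{"dx":0,"dy":0,"dz":0,"rx":0,"ry":0,"rz":-0.145,"hand":-0.4},{"dx":0,"dy":0,"dz":0,"rx":0,"ry":0,"rz":-0.145,"hand":-0.4},{"dx":0,"dy":0,"dz":0,"rx":0,"ry":0,"rz":-0.145,"hand":-0.4},{"dx":0,"dy":0,"dz":0,"rx":0,"ry":0,"rz":-0.145,"hand":-0.4},{"dx":0,"dy":0,"dz":0,"rx":0,"ry":0,"rz":-0.145,"hand":-0.4},{"dx":0,"dy":0,"dz":0,"rx":0,"ry":0,"rz":-0.145,"hand":-0.4},{"dx":0,"dy":0,"dz":0,"rx":0,"ry":0,"rz":0,"hand":-0.4},{"dx":0,"dy":0,"dz":0,"rx":0,"ry":0,"rz":0,"hand":-0.4}]';python3 look.py w12;python3 v.py v12
```

```text
clock: 16.95
position: [0.5086, -0.1578, 0.1084]
tool_rot: [3.141, 0.0, 1.757]
force: [0.2, -1.1, -0.1]
grip_width: 0.0598
clock: 17.75
position: [0.5086, -0.158, 0.1084]
tool_rot: [3.141, 0.0, 2.616]
force: [0.2, 0.0, -0.6]
grip_width: 0.0601
[ 0.5085 -0.1579  0.1083] [-3.1415 -0.      2.6163] [ 0.101  0.554  0.12   1.953 -0.105  0.641  1.334]
scene 264 arm z max/med 0.0946 0.0911 yaw 60.3 pitch -0.0
side 428 arm z max/med 0.0959 0.093 yaw 61.2 pitch -0.1
```

View pics/w12.png

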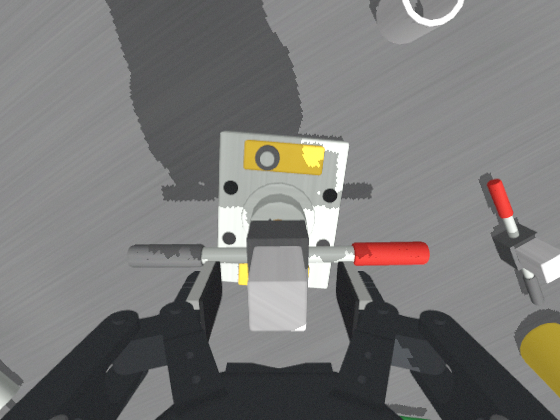

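```bash
python3 -m inch '[{"dx":0,"dy":0,"dz":2,"rx":0,"ry":0,"rz":0,"hand":0},{"dx":0,"dy":0,"dz":0,"rx":0,"ry":0,"rz":0,"hand":1},{"dx":0,"dy":0,"dz":0,"rx":0,"ry":0,"rz":0,"hand":1},{"dx":0,"dy":0,"dz":0,"rx":0,"ry":0,"rz":0,"hand":1},{"dx":0,"dy":0,"dz":0,"rx":0,"ry":0,"rz":0,"hand":1},{"dx":0,"dy":0,"dz":0,"rx":0,"ry":0,"rz":0.1,"hand":1},{"dx":0,"dy":0,"dz":0,"rx":0,"ry":0,"rz":0.145,"hand":1},{"dx":0,"dy":0,"dz":0.08,"rx":0,"ry":0,"rz":0.145,"hand":1},{"dx":0,"dy":0,"dz":0.08,"rx":0,"ry":0,"rz":0.145,"hand":1},{"dx":0,"dy":0,"dz":0.08,"rx":0,"ry":0,"rz":0.145,"hand":1}]';  python3 -c "
from workcell import bot
s=bot.observe();print(s['qpos'].round(3),s['force'].round(1),s['moment'].round(2))"
```

```text
clock: 18.9
position: [0.5089, -0.1578, 0.1062]
tool_rot: [3.141, 0.0, 1.935]
force: [-1.1, -0.5, 1.6]
grip_width: 0.0248
[-0.034  0.577  0.307  1.961 -0.278  0.643  0.814] [-1.1 -0.5  1.6] [-0.2   0.06  0.37]
```

```bash
python3 -m inch '[{"dx":0,"dy":0,"dz":0.08,"rx":0,"ry":0,"rz":0.145,"hand":1},{"dx":0,"dy":0,"dz":0.08,"rx":0,"ry":0,"rz":0.145,"hand":1},{"dx":0,"dy":0,"dz":0.08,"rx":0,"ry":0,"rz":0.145,"hand":1},{"dx":0,"dy":0,"dz":0.08,"rx":0,"ry":0,"rz":0.145,"hand":1},{"dx":0,"dy":0,"dz":0.08,"rx":0,"ry":0,"rz":0.145,"hand":1},{"dx":0,"dy":0,"dz":0.08,"rx":0,"ry":0,"rz":0.145,"hand":1},{"dx":0,"dy":0,"dz":0.08,"rx":0,"ry":0,"rz":0.145,"hand":1},{"dx":0,"dy":0,"dz":0.08,"rx":0,"ry":0,"rz":0.145,"hand":1},{"dx":0,"dy":0,"dz":0.08,"rx":0,"ry":0,"rz":0.145,"hand":1}]';  python3 -c "
from workcell import bot
s=bot.observe();print(s['qpos'].round(3),s['force'].round(1),s['moment'].round(2))"
```

```text
clock: 19.8
position: [0.5096, -0.1584, 0.1057]
tool_rot: [3.139, -0.001, 0.63]
force: [3.9, -4.5, -0.2]
grip_width: 0.0247
[-0.274  0.666  0.663  1.972 -0.619  0.712 -0.169] [ 3.9 -4.5 -0.2] [-1.08 -0.75  0.31]
```

```bash
python3 -m inch '[{"dx":0,"dy":0.7,"dz":0.08,"rx":0,"ry":0,"rz":0.139,"hand":1},{"dx":0,"dy":0,"dz":0.08,"rx":0,"ry":0,"rz":0.139,"hand":1},{"dx":0,"dy":0,"dz":0.08,"rx":0,"ry":0,"rz":0.139,"hand":1},{"dx":0,"dy":0,"dz":0.08,"rx":0,"ry":0,"rz":0.139,"hand":1},{"dx":0,"dy":0,"dz":0.08,"rx":0,"ry":0,"rz":0.139,"hand":1},{"dx":0,"dy":0,"dz":0.08,"rx":0,"ry":0,"rz":0.139,"hand":1},{"dx":0,"dy":0,"dz":0.08,"rx":0,"ry":0,"rz":0.139,"hand":1},{"dx":0,"dy":0,"dz":0.08,"rx":0,"ry":0,"rz":0.139,"hand":1},{"dx":0,"dy":0,"dz":0,"rx":0,"ry":0,"rz":0.139,"hand":1},{"dx":0,"dy":0,"dz":0,"rx":0,"ry":0,"rz":0.139,"hand":1}]'; python3 -m inch '[{"dx":0,"dy":0,"dz":0,"rx":0,"ry":0,"rz":0,"hand":1},{"dx":0,"dy":0,"dz":0,"rx":0,"ry":0,"rz":0,"hand":1}]';  python3 -c "
from workcell import bot
s=bot.observe();print(s['qpos'].round(3),s['force'].round(1),s['moment'].round(2))"; python3 v.py v13
```

```text
clock: 20.8
position: [0.5093, -0.1593, 0.1049]
tool_rot: [3.141, -0.002, -0.76]
force: [-1.2, -7.0, 0.4]
grip_width: 0.0251
clock: 21.0
position: [0.5092, -0.1594, 0.1049]
tool_rot: [3.14, -0.002, -0.755]
force: [-1.2, -5.3, 3.9]
grip_width: 0.0251
[-0.461  0.841  1.011  1.979 -0.946  0.889 -1.253] [-1.2 -5.3  3.9] [-1.48  0.22  0.01]
scene 240 arm z max/med 0.0931 0.0897 yaw 47.2 pitch 0.2
side 319 arm z max/med 0.0943 0.0913 yaw 45.5 pitch 2.9
```

View pics/v13.png

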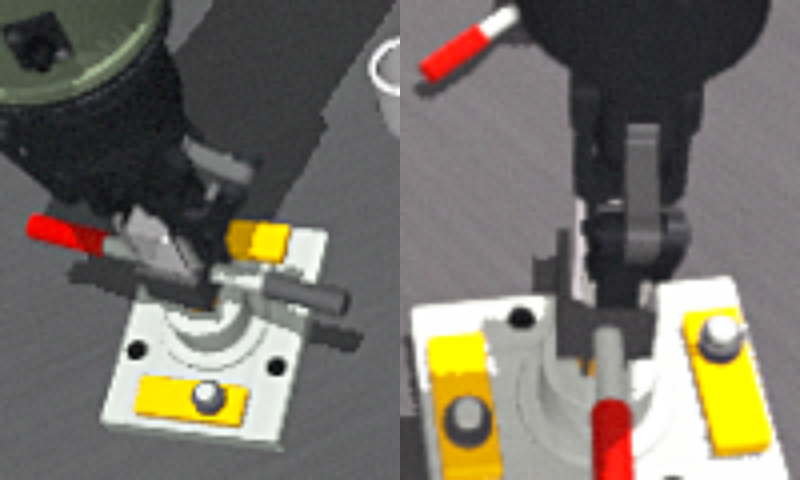

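Three quarters forward is reached: the wrench has turned about 278°, so the tap is at about 270°. Now the final quarter back, about 105° including lost motion.

```bash
python3 -m inch '[{"dx":0,"dy":0,"dz":0,"rx":0,"ry":0,"rz":-0.1,"hand":1},{"dx":0,"dy":0,"dz":0,"rx":0,"ry":0,"rz":-0.14,"hand":1},{"dx":0,"dy":0,"dz":-0.07,"rx":0,"ry":0,"rz":-0.14,"hand":1},{"dx":0,"dy":0,"dz":-0.07,"rx":0,"ry":0,"rz":-0.14,"hand":1},{"dx":0,"dy":0,"dz":-0.07,"rx":0,"ry":0,"rz":-0.14,"hand":1},{"dx":0,"dy":0,"dz":-0.07,"rx":0,"ry":0,"rz":-0.14,"hand":1},{"dx":0,"dy":0,"dz":-0.07,"rx":0,"ry":0,"rz":-0.14,"hand":1}]';  python3 -c "
from workcell import bot
s=bot.observe();print(s['qpos'].round(3),s['force'].round(1),s['moment'].round(2))"
```

```text
clock: 21.8
position: [0.5096, -0.1589, 0.1052]
tool_rot: [3.14, -0.001, 0.191]
force: [2.3, -4.0, 0.4]
grip_width: 0.0251
[-0.344  0.715  0.783  1.974 -0.735  0.76  -0.5  ] [ 2.3 -4.   0.4] [-0.69 -0.47 -0.25]
```

```bash
python3 -m inch '[{"dx":0,"dy":0,"dz":-0.05,"rx":0,"ry":0,"rz":-0.147,"hand":1},{"dx":0,"dy":0,"dz":-0.05,"rx":0,"ry":0,"rz":-0.147,"hand":1},{"dx":0,"dy":0,"dz":-0.05,"rx":0,"ry":0,"rz":-0.147,"hand":1},{"dx":0,"dy":0,"dz":-0.05,"rx":0,"ry":0,"rz":-0.147,"hand":1},{"dx":0,"dy":0,"dz":-0.05,"rx":0,"ry":0,"rz":-0.147,"hand":1},{"dx":0,"dy":0,"dz":0,"rx":0,"ry":0,"rz":-0.147,"hand":1},{"dx":0,"dy":0,"dz":0,"rx":0,"ry":0,"rz":0,"hand":1},{"dx":0,"dy":0,"dz":0,"rx":0,"ry":0,"rz":0,"hand":1},{"dx":0,"dy":0,"dz":0,"rx":0,"ry":0,"rz":0,"hand":1}]';  python3 -c "
from workcell import bot
s=bot.observe();print(s['qpos'].round(3),s['force'].round(1),s['moment'].round(2))"; python3 v.py v14
```

```text
clock: 22.7
position: [0.5095, -0.1584, 0.1055]
tool_rot: [3.141, -0.0, 1.063]
force: [1.8, 1.4, 8.5]
grip_width: 0.0248
[-0.201  0.631  0.552  1.968 -0.512  0.682  0.164] [1.8 1.4 8.5] [ 0.21 -0.44  0.04]
scene 249 arm z max/med 0.0928 0.0895 yaw -29.0 pitch -0.2
side 558 arm z max/med 0.0949 0.0919 yaw -28.9 pitch -0.2
```

View pics/v14.png

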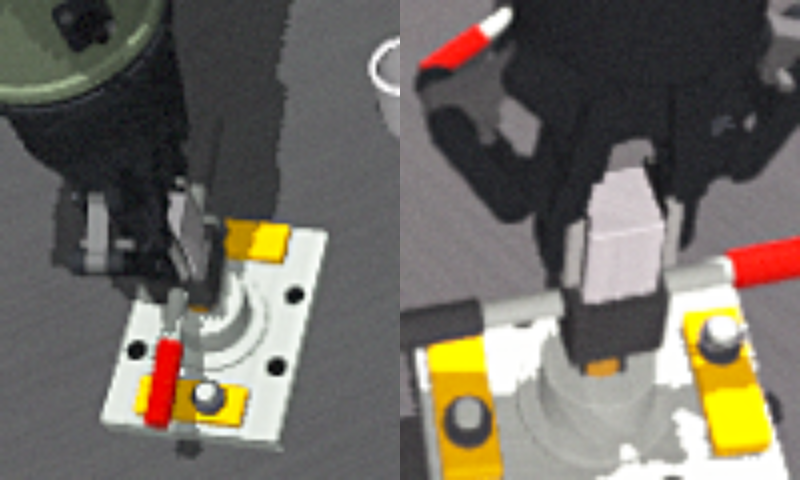

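The wrench is at -29°, so the tap is at about 180°. Releasing and retreating straight up.

```bash
python3 -m inch '[{"dx":0,"dy":0,"dz":0,"rx":0,"ry":0,"rz":0,"hand":-0.3},{"dx":0,"dy":0,"dz":0,"rx":0,"ry":0,"rz":0,"hand":-0.3},{"dx":0,"dy":0,"dz":0,"rx":0,"ry":0,"rz":0,"hand":-0.3},{"dx":0,"dy":0,"dz":0,"rx":0,"ry":0,"rz":0,"hand":-0.3},{"dx":0,"dy":0,"dz":-5,"rx":0,"ry":0,"rz":0,"hand":-0.3},{"dx":0,"dy":0,"dz":-20,"rx":0,"ry":0,"rz":0,"hand":-0.3},{"dx":0,"dy":0,"dz":-30,"rx":0,"ry":0,"rz":0,"hand":-0.3},{"dx":0,"dy":0,"dz":-40,"rx":0,"ry":0,"rz":0,"hand":-0.3},{"dx":0,"dy":0,"dz":-30,"rx":0,"ry":0,"rz":0,"hand":-0.3},{"dx":0,"dy":0,"dz":-10,"rx":0,"ry":0,"rz":0,"hand":-0.3}]'; python3 -m inch '[{"dx":0,"dy":0,"dz":0,"rx":0,"ry":0,"rz":0,"hand":-0.3},{"dx":0,"dy":0,"dz":0,"rx":0,"ry":0,"rz":0,"hand":-0.3},{"dx":0,"dy":0,"dz":0,"rx":0,"ry":0,"rz":0,"hand":-0.3}]'; python3 v.py v15; python3 look.py w15 .509,-.158,.03,.132,.145 .509,-.158,.03,.095,.106
python3 - <<'E'
from h import *
for n in ("scene","side"):
    cal=bot.get_calibration(n); bot.grab_frame(n)
    for t,z in (("oiler_mid",.065),("tube_mid",.025),("bar_mid",.0125)):
        print(n,t,[at_z(cal,*x["centre"],z).round(3) for x in bot.tip_of(n,t)[:1]])
E
```

```text
clock: 23.8
position: [0.5098, -0.1588, 0.2433]
tool_rot: [3.138, -0.002, 1.067]
force: [0.1, -0.3, -0.9]
grip_width: 0.0551
clock: 24.1
position: [0.5084, -0.1582, 0.2391]
tool_rot: [-3.14, 0.001, 1.068]
force: [-1.1, -0.0, -0.4]
grip_width: 0.0559
scene 248 arm z max/med 0.0931 0.09 yaw -29.8 pitch 0.2
side 562 arm z max/med 0.095 0.092 yaw -29.1 pitch 0.1
[ 0.5086 -0.1584  0.2395] [-3.1404e+00  7.0000e-04  1.0675e+00] [-0.323  0.449  0.705  1.858 -0.349  0.963  0.034]
.509,-.158,.03,.132,.145 900 [ 0.5094 -0.1561  0.1384] (array([ 509.1, -156.8]), array([25.7, 25.2]), 61.0) medz 0.1385
.509,-.158,.03,.095,.106 393 [ 0.5118 -0.1493  0.1006] (array([ 508.7, -157. ]), array([34.2, 33.7]), 60.2) medz 0.1006
scene oiler_mid [array([0.779, 0.01 , 0.065])]
scene tube_mid [array([ 0.43 , -0.001,  0.025])]
scene bar_mid [array([0.689, 0.357, 0.012])]
side oiler_mid [array([0.78 , 0.016, 0.065])]
side tube_mid [array([0.417, 0.001, 0.025])]
side bar_mid [array([0.677, 0.355, 0.012])]
```

View pics/v15.png

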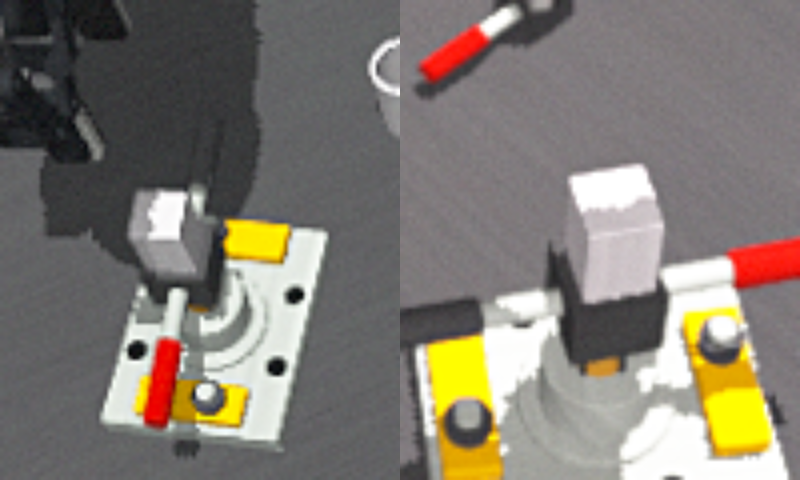

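View pics/w15.png

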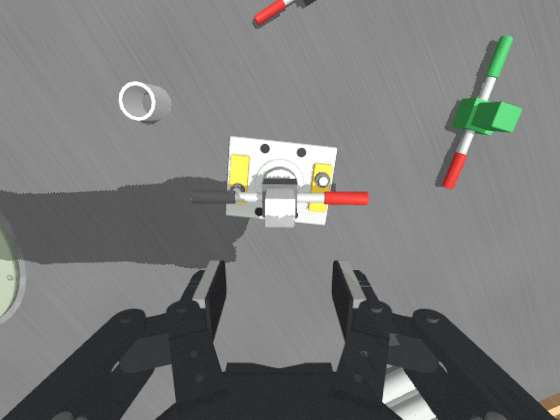

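The hub top is at 138.5 mm, exactly seat + 68 mm - 1.5 mm of sink, so the wrench is home, level and released. I'll hand it in.

```bash
python3 -c "
from workcell import bot
print(bot.job_done())"
```

```text
the job is handed in; nothing more can be done
None
```

The tap ended half a turn deeper than it began, with the wrench home on it and released, and I handed the job in at about 24.5 s of the 72 s. `job_done()` returns no verdict, so the results below are from my own checks.

**What I did:** I picked up the larger white/grey wrench, set it over the tap at a yaw of 144° and let go. I then turned it about 180° forward and 90° back, swung the gripper 90° round to regrasp, and did the same again. I also opened and regrasped once at the first half turn to recentre the grip.

**Last checks:**
- **Wrench height:** the hub top measured 138.5 mm, which is exactly a fully home wrench after 1.5 mm of sink.
- **Wrench angle:** it was level within about 0.2° at a yaw of -29°. That puts the tap at about 180°, allowing for the slack. I worked the tap angle out from the wrench and never measured it directly.
- **Release:** the gripper was open and about 130 mm clear above, with about 1 N on the tool.

**What disagreed:**
- **Side force:** it reached about 11 N partway through the first forward turn, from a grip 2 to 3 mm off centre. I corrected it with small shifts and the recentred grip.
- **Bar position:** the detector put the bar up to about 23 mm from my first estimate at the end. I read that as detector scatter, because the arm never went near the bar while working and the oil bottle and tube came out within about 6 mm.

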